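# Shim a rocking bench instrument

### The arm

A 6-joint arm with a two-finger parallel gripper is mounted at the origin on the work surface. World frame = base frame: x ahead of the robot, y to its left, z up, the work surface at z = 0. Lengths are in m, angles in rad, forces in N, time in s.
With the tool pointing down it reaches from about 0.4 to 0.825 m from the base axis. Payload 7 kg.
Tool frame: the origin (TCP) lies on the centre line of the jaws, within the pads' length; the fingertips stand 22 mm ahead of it and the grasp point (between the pads) lies 3 mm ahead of it; z points along the fingers, y is the line along which they close (so a half turn about z gives the same grasp; the last joint's range is limited). The gripper opens to 88 mm and grips with 3 to 60 N. Pads are 19 mm wide; open, the fingers measure 130 mm over their backs; the gripper's body (78 mm by 193 mm) begins 47 mm behind the grasp point.
Start: joints at [-0.905, 0.359, 0.012, 0, -1.224, -0.288], TCP at [0.249, -0.627, 0.249] pointing down, gripper open.
Joint ranges: [-3.07, 3.07], [-1.43, 2.12], [-1.02, 1.25], [-3.03, 1.67], [-3.05, -0], [-3.03, 3.03]. Speed limits (rad/s): [2.39, 2.39, 3.01, 3.14, 3.14, 3.14].

### API

Orientations are given as [roll, pitch, yaw] about the fixed x, y, z axes, in that order (R = Rz(yaw) Ry(pitch) Rx(roll)).
In Python, from station import monitor, viewer, order gives the robot as it stands. The module is installed in compiled form; this text tells all that it offers.
- The arm moves only by the tool servo_tool, never from a script. Its argument "targets" is a list of rows, each an object with "angular": the turn, a rotation vector about the tool's x, y, z in degrees, a list of three; "xyz": the shift along the tool's x, y, z in cm, a list of three; "claw": the finger opening in cm, from 0 to 8.76. A call has 1 to 20 rows; each row shifts and turns the commanded pose from where the row before left it, along the tool's axes as they then stand; what a row does not reach is not made up. A row lasts 1/10 s, in which the tool goes at most 50 mm and 8.59 degrees, less where a joint would pass 70% of its speed; a pose out of reach is approached as far as the arm can. A call is refused whole if a number of a shift passes 5 or a number of a turn 8.59, either way. A call with a gripper value outside its range is refused whole. The fingers move at their own pace and stop on an object; "force" is the grip in N (left out, the last holds). Time passes only in rows, so rows that do not move let the fingers close. It gives the time, the measured TCP pose, the force, the opening and the grip force at its end, in the units of the state.
- monitor.get_state(): the state, without advancing time (a new reading comes with each control period).
- viewer.grab_frame(name): name is "side" or "top"; returns a dict with "color" (400x640x3 uint8, blue, green, red), "fovy" (degrees; the focal length in pixels is half the picture's height over the tangent of half this angle, whatever the lens; pixels are square), "cx", "cy" (the principal point, pixels), "R" (3x3) and "t" (3): a world point X has camera coordinates R X + t. Camera axes: x right, y down, z forward; pixel columns grow to the right and rows downward; lengths in m; the calibration is good to about 2 mm. A picture is of the moment at which its call begins. There is no depth.
- order.job_done(): hands the job in; it is judged then, once.
The state is a dict: "t": time; "q": joint angles; "qd": joint speeds; "joint_efforts": joint torques, N m; "eef_pos": TCP position; "ee_rot": TCP orientation; "force": force on the tool from outside, world axes, zero at the start; "moment": the same for the moment, N m; "width": finger opening in m; "gripper_force": force on a finger pad.
Only numpy, scipy, OpenCV 4.12 (cv2) and the standard library are available. Lean on these libraries where they do the work, as an engineer would, in place of code of your own. Each camera call takes 0.05 s, during which the arm holds its last target. There are 200 camera calls.

### The job

The blue bench instrument rocks because its foot under the red nut is too short. With the fingertips, push the orange wedge shim along the bench, thin end first, under that foot until the instrument stands level and no longer rocks, then leave the shim in place and draw the hand away. Do not pick the shim up, do not touch the instrument or shove it along the bench, and leave the other things where they are.

Things in the scene. Friction and masses are not known exactly. Their poses are not given: they have to be found in the camera images.
- meter: Blue bench instrument, about 2 kg: case 190 (x) x 200 (y) x 62 mm, spanning 24 to 86 mm above the bench; front panel faces its -x (robot's side), z up. Origin: centre of its underside, at bench height when level. Four ball feet (18 mm across) under aluminium cross bars at x = +-112, y = +-100 mm, each below a 24 mm round nut on top: three black, one red. It starts leaning about 0.045 rad onto the red one.
- short_foot (a point): Lowest point of the short ball foot, straight below the red nut, 17 mm in front of the case's front panel (at x = -112, y = -100 mm of the instrument). It is 7 mm shorter than the other feet: on the bench at the start, 7 mm above it when the instrument is level. Its cross bar's underside is 24 mm above the bench when level.
- shim: Orange plastic wedge shim, 80 g, flat on the bench, 115 mm long (x), 50 mm wide (y). Origin: centre of its underside; x points to the thin end. Top: 2 mm high at the thin end (x = +57.5 mm), rising evenly to 14 mm at x = -22.5 mm, then flat. The instrument is level when the short foot bears at about x = +24 mm. Pushing takes 1 N on the bench, 3 to 12 N under the foot, more past level.
- shim_heel (a point): Middle of the back face of the shim's heel, the face to push on: upright, flat, 50 mm wide, 28 mm high, at x = -57.5 mm of the shim; this point is 14 mm above the bench. The heel is 12 mm thick.
- mug: Bystander: white mug 76 mm across, 92 mm tall. Origin at its underside.
- jar: Bystander: jar of screws 56 mm across, 75 mm tall. Origin at its underside.
- flux: Bystander: white squeeze bottle with red cap, 44 mm across, 120 mm tall. Origin at its underside.
- spool: Bystander: metal wire spool with black flanges, 60 mm across, 42 mm tall. Origin at its underside.
- driver: Bystander: screwdriver lying on the bench. Origin at its underside.
- tester: Bystander: black and red handheld tester lying flat, 150 x 80 x 40 mm. Origin at its underside.
Not all that is in view belongs to the job. What is meant by the shim is not green or grey, and is the smaller of those in its own colour.

How it is judged:
At the end, for the whole second after the job is handed in: The instrument is level within 0.011 rad (0.6 degrees), its short foot bearing on the shim's slope (over 0.8 N), everything at rest, the instrument within 30 mm of where it stood (angle between meter's own z axis and vertical below 0.011 rad and contact force between shim and meter above 0.8 N and x of short_foot in the frame of shim between -0.01 and 0.0575 m and y of short_foot in the frame of shim between -0.025 and 0.025 m and distance of short_foot from where it was at the start of the episode below 0.03 m and linear speed of each of meter, shim below 0.01 m/s); the robot touches nothing.
It fails at once if the shim is lifted or tipped up (height (world z) of shim above 0.01 m or angle between shim's own z axis and vertical above 0.2 rad).
It fails at once if the instrument is touched by the robot (contact force between any of the fingers, the arm and meter above 1 N).
It fails at once if the instrument is shoved more than 30 mm along the bench or tipped right over (distance of meter from where it was at the start of the episode above 0.03 m or angle between meter's own z axis and vertical above 0.15 rad).
It fails at once if a bystander is moved more than 30 mm or knocked over (distance of any of mug, jar, flux, spool, driver, tester from where it was at the start of the episode above 0.03 m or angle between any of mug, jar, flux, spool, driver, tester's own z axis and vertical above 0.4 rad).
It also fails if it takes over 51 s, if anything falls off the work surface, if the arm or the gripper's body presses on something with over 40 N, if the wrist force passes 120 N, or if a joint passes its speed limit or range.

## Working session

There is one attempt and no reset: what is moved stays moved. The work goes in short steps, Python scripts to look and compute and a tool call to move; the robot and the scene stay as the last step left them, time stands still between calls to the robot, and variables do not carry over. Pictures are saved under pics/ and viewed, at most 10 in all, crops included, and the job is handed in when it is done.

Besides the shell and the picture viewer there is one more tool, called after "Request:" as name(argument=value, ...) on one line, values as JSON. servo_tool: Moves the arm, as the interface text tells. Its arguments: {"type":"object","properties":{"targets":{"type":"array"},"force":{"type":"number"}},"required":["targets"]}

```bash
mkdir -p pics; cat > h.py <<'E'
import numpy as np, cv2
from station import monitor, viewer, order
def grab(n,fn):
    f=viewer.grab_frame(n); cv2.imwrite('pics/'+fn,f['color']); 
    import pickle; pickle.dump(f,open(n+'.pkl','wb')); return f
def K(f):
    F=f['color'].shape[0]/2/np.tan(np.radians(f['fovy'])/2); return F
def ray(f,u,v,z):
    F=K(f); R=np.array(f['R']);t=np.array(f['t'])
    d=R.T@np.array([(u-f['cx'])/F,(v-f['cy'])/F,1]); c=-R.T@t
    return c+d*(z-c[2])/d[2]
def proj(f,X):
    F=K(f); p=np.array(f['R'])@np.array(X)+np.array(f['t']); return F*p[0]/p[2]+f['cx'],F*p[1]/p[2]+f['cy']
E
python3 - <<'E'
from h import *
for n in('top','side'):
    f=grab(n,n+'0.png'); print(n,f['fovy'],f['cx'],f['cy'],-np.array(f['R']).T@f['t'],[k for k in f])
s=monitor.get_state();print(s['eef_pos'],s['ee_rot'],s['force'],s['width'],s['t'])
E
```

```text
top 42.267041666362815 317.539143607425 198.18978768311322 [ 0.45287084 -0.01062991  1.90222272] ['color', 'fovy', 'cx', 'cy', 'R', 't']
side 51.777686210584584 327.2600628306025 202.50921124512234 [-0.17425935  0.894963    0.78698637] ['color', 'fovy', 'cx', 'cy', 'R', 't']
[ 0.24882448 -0.62704173  0.2477669 ] [ 3.14019201e+00 -9.94661332e-05 -2.76389709e+00] [-0.01131292 -0.54813862 -0.51241163] 0.08757982337537243 0.1
```

View pics/top0.png

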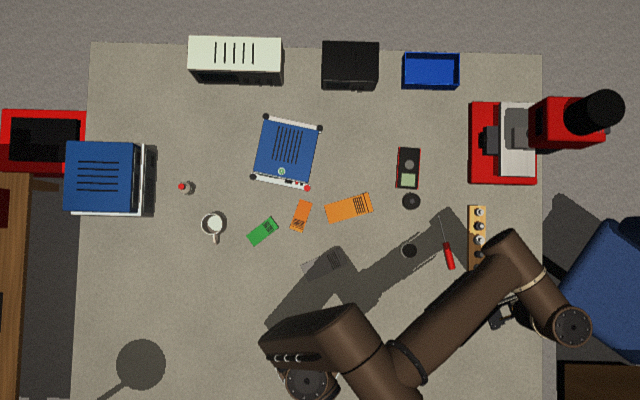

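View pics/side0.png

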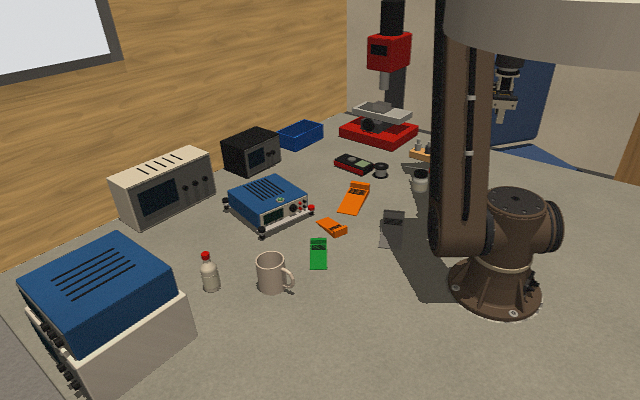

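The shim could be the small orange wedge at (301,216), the large orange one at (349,208), the green at (263,231) or the grey at (324,263). The small orange one fits: it is not green or grey, and it is the smaller of the two orange wedges. I'll confirm that in an enlarged crop.

```bash
python3 - <<'E'
from h import *
import pickle
f=pickle.load(open('top.pkl','rb'));im=f['color']
c=im[105:255,220:420]; cv2.imwrite('pics/crop1.png',cv2.resize(c,None,fx=4,fy=4,interpolation=cv2.INTER_CUBIC))
hsv=cv2.cvtColor(im,cv2.COLOR_BGR2HSV)
m=cv2.inRange(hsv,(5,150,120),(22,255,255))
n,l,s,ce=cv2.connectedComponentsWithStats(m)
for i in range(1,n):
    if s[i,4]>60:
        p=np.argwhere(l==i)[:,::-1].astype(np.float32); r=cv2.minAreaRect(p); b=cv2.boxPoints(r)
        print(s[i],ce[i],r); print(np.round([ray(f,*q,.008)[:2] for q in b],4))
for n,u,v,z in [('red nut',307.5,188,.09),('bl',253,177,.09),('tl',265,117,.1),('tr',320,128,.1),('mug',213,224,.09),('spool',411,201,.04)]: print(n,ray(f,u,v,z))
E
```

```text
[324 193  49  31 815] [347.21226994 208.08588957] ((348.2301025390625, 207.7863006591797), (19.522459030151367, 45.926937103271484), 73.68614959716797)
[[ 0.5548 -0.0392]
 [ 0.6067 -0.1998]
 [ 0.5384 -0.2213]
 [ 0.4867 -0.0611]]
[290 199  22  33 399] [300.71679198 215.01253133] ((300.6240539550781, 215.4087677001953), (13.584285736083984, 30.927745819091797), 19.98310661315918)
[[0.468  0.0846]
 [0.5755 0.0492]
 [0.5597 0.0019]
 [0.4524 0.0375]]
red nut [0.60811651 0.01969862 0.09      ]
bl [0.6415376  0.21243593 0.09      ]
tl [0.85414252 0.17657755 0.1       ]
tr [ 0.82050708 -0.01833644  0.1       ]
mug [0.47261886 0.34616363 0.09      ]
spool [ 0.5758412  -0.35419112  0.04      ]
```

View pics/crop1.png

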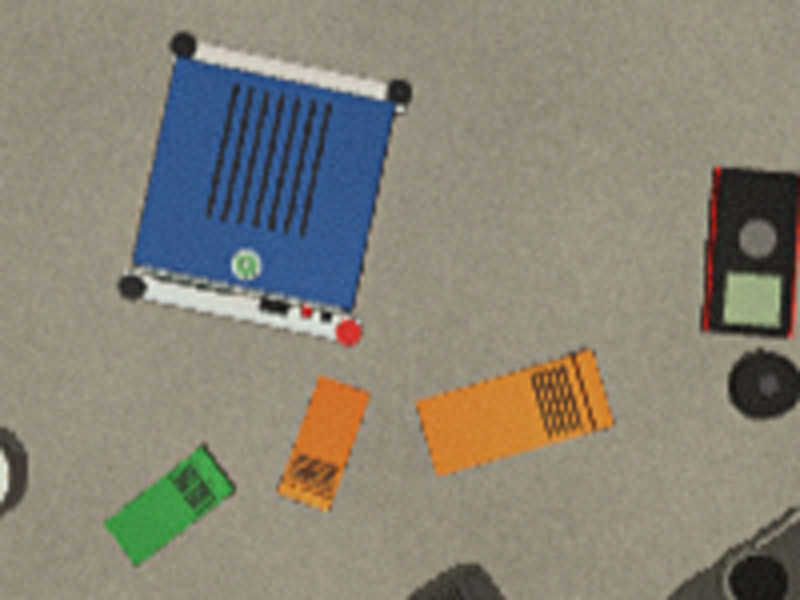

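Confirmed. The small orange wedge at crop (325,443) measures about 113 x 50 mm, which matches the shim. Its heel, with the ribs, is towards the robot at (.460,.061), and its thin end points at the red nut at crop (348,332), with the foot at about (.613,.022). It heads -0.32 rad and needs roughly 77 mm of push with a slight left turn.

The fingers will straddle the heel face, so I turn the tool 40° and then carry it over.

Request:
servo_tool(targets=[{"angular":[0,0,8],"xyz":[0,0,0],"claw":1.5},{"angular":[0,0,8],"xyz":[0,0,0],"claw":1.5},{"angular":[0,0,8],"xyz":[0,0,0],"claw":1.5},{"angular":[0,0,8],"xyz":[0,0,0],"claw":1.5},{"angular":[0,0,8],"xyz":[0,0,0],"claw":1.5},{"angular":[0,0,0],"xyz":[-0.9,3.7,0],"claw":1.5},{"angular":[0,0,0],"xyz":[-0.9,3.7,0],"claw":1.5},{"angular":[0,0,0],"xyz":[-0.9,3.7,0],"claw":1.5},{"angular":[0,0,0],"xyz":[-0.9,3.7,0],"claw":1.5},{"angular":[0,0,0],"xyz":[-0.9,3.7,0],"claw":1.5},{"angular":[0,0,0],"xyz":[-0.9,3.7,0],"claw":1.5},{"angular":[0,0,0],"xyz":[-0.9,3.7,0],"claw":1.5},{"angular":[0,0,0],"xyz":[-0.9,3.7,0],"claw":1.5},{"angular":[0,0,0],"xyz":[-0.9,3.7,0],"claw":1.5},{"angular":[0,0,0],"xyz":[-0.9,3.7,0],"claw":1.5}])

```text
t: 1.6
eef_pos: [0.4513, -0.303, 0.2484]
ee_rot: [3.141, -0.0, 2.821]
force: [0.9, 0.1, 0.4]
width: 0.0152
gripper_force: 0.0
```

Request:
servo_tool(targets=[{"angular":[0,0,0],"xyz":[1.3,3.5,0],"claw":1.5},{"angular":[0,0,0],"xyz":[1.3,3.5,0],"claw":1.5},{"angular":[0,0,0],"xyz":[1.3,3.5,0],"claw":1.5},{"angular":[0,0,0],"xyz":[1.3,3.5,0],"claw":1.5},{"angular":[0,0,0],"xyz":[1.3,3.5,0],"claw":1.5},{"angular":[0,0,0],"xyz":[1.3,3.5,0],"claw":1.5},{"angular":[0,0,0],"xyz":[1.3,3.5,0],"claw":1.5},{"angular":[0,0,0],"xyz":[1.3,3.5,0],"claw":1.5},{"angular":[0,0,0],"xyz":[1.3,3.5,0],"claw":1.5},{"angular":[0,0,0],"xyz":[1.3,3.5,0],"claw":1.5},{"angular":[0,0,0],"xyz":[0,0,0],"claw":1.5},{"angular":[0,0,0],"xyz":[0,0,0],"claw":1.5}])

```text
t: 2.8
eef_pos: [0.4374, 0.0693, 0.2483]
ee_rot: [-3.141, -0.0, 2.824]
force: [-0.2, -0.7, -0.2]
width: 0.0153
gripper_force: 0.0
```

On target. Now I descend with 5 mm of extra clearance behind the heel.

Request:
servo_tool(targets=[{"angular":[0,0,0],"xyz":[0.5,0,3],"claw":1.5},{"angular":[0,0,0],"xyz":[0,0,4],"claw":1.5},{"angular":[0,0,0],"xyz":[0,0,4],"claw":1.5},{"angular":[0,0,0],"xyz":[0,0,4],"claw":1.5},{"angular":[0,0,0],"xyz":[0,0,3],"claw":1.5},{"angular":[0,0,0],"xyz":[0,0,2],"claw":1.5},{"angular":[0,0,0],"xyz":[0,0,1.8],"claw":1.5},{"angular":[0,0,0],"xyz":[0,0,0],"claw":1.5},{"angular":[0,0,0],"xyz":[0,0,0],"claw":1.5}])

```text
t: 3.7
eef_pos: [0.4329, 0.0693, 0.0307]
ee_rot: [-3.141, -0.001, 2.82]
force: [0.1, -0.2, 0.3]
width: 0.0148
gripper_force: 0.0
```

```bash
python3 - <<'E'
from h import *
f=grab('side','side1.png')
cv2.imwrite('pics/c2.png',cv2.resize(f['color'][160:285,210:410],None,fx=4,fy=4,interpolation=cv2.INTER_CUBIC))
s=monitor.get_state();print(s['eef_pos'],s['force'])
E
```

```text
[0.43339169 0.06976322 0.0311888 ] [ 0.04579165  0.41263924 -0.36691646]
```

View pics/c2.png

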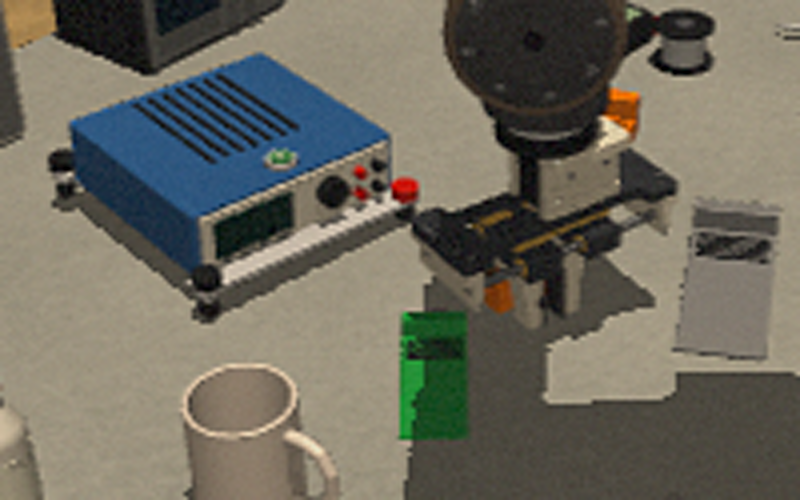

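The picture shows the fingers down in the shadow at crop (540,300), behind the orange heel at (500,290). The gap is about 19 mm and nothing else is being touched. I push gently to contact, then forward with a 4° left turn.

Request:
servo_tool(targets=[{"angular":[0,0,0],"xyz":[-0.5,0,0],"claw":1.5},{"angular":[0,0,0],"xyz":[-0.5,0,0],"claw":1.5},{"angular":[0,0,0],"xyz":[-0.4,0,0.2],"claw":1.5},{"angular":[0,0,0],"xyz":[-0.4,0,0],"claw":1.5},{"angular":[0,0,0],"xyz":[-0.4,0,0],"claw":1.5},{"angular":[0,0,-0.5],"xyz":[-0.4,0,0],"claw":1.5},{"angular":[0,0,-0.5],"xyz":[-0.4,0,0],"claw":1.5},{"angular":[0,0,-0.5],"xyz":[-0.4,0,0],"claw":1.5},{"angular":[0,0,-0.5],"xyz":[-0.4,0,0],"claw":1.5},{"angular":[0,0,-0.5],"xyz":[-0.4,0,0],"claw":1.5},{"angular":[0,0,-0.5],"xyz":[-0.4,0,0],"claw":1.5},{"angular":[0,0,-0.5],"xyz":[-0.4,0,0],"claw":1.5},{"angular":[0,0,-0.5],"xyz":[-0.2,0,0],"claw":1.5},{"angular":[0,0,0],"xyz":[0,0,0],"claw":1.5}])

```text
t: 5.15
eef_pos: [0.483, 0.0546, 0.0286]
ee_rot: [3.141, 0.0, 2.891]
force: [-0.9, 0.2, 0.2]
width: 0.0149
gripper_force: 0.0
```

```bash
python3 - <<'E'
from h import *
f=grab('top','top2.png'); s=monitor.get_state();print(s['eef_pos'],s['ee_rot'],s['force'])
g=grab('side','side2.png')
a=cv2.resize(f['color'][165:240,250:350],(800,600),interpolation=cv2.INTER_CUBIC)
b=cv2.resize(g['color'][180:255,270:370],(800,600),interpolation=cv2.INTER_CUBIC)
cv2.imwrite('pics/c3.png',cv2.resize(np.hstack([a,b]),(800,300)))
m=cv2.inRange(cv2.cvtColor(f['color'],cv2.COLOR_BGR2HSV),(5,150,80),(22,255,255))[:,:320]
p=np.argwhere(m[180:250,280:]>0)[:,::-1]+[280,180]; r=cv2.minAreaRect(p.astype(np.float32)); print(r,len(p)); print([ray(f,*q,.008)[:2].round(4) for q in cv2.boxPoints(r)])
E
```

```text
[0.48272414 0.05457364 0.02855411] [3.14150696e+00 1.14767195e-04 2.89094802e+00] [-0.90001514  0.4611596   0.36204404]
((303.8301696777344, 201.0943145751953), (13.461333274841309, 21.15352439880371), 15.945395469665527) 243
[array([0.5351, 0.0666]), array([0.6104, 0.0475]), array([ 5.982e-01, -4.000e-04]), array([0.5229, 0.0188])]
```

View pics/c3.png

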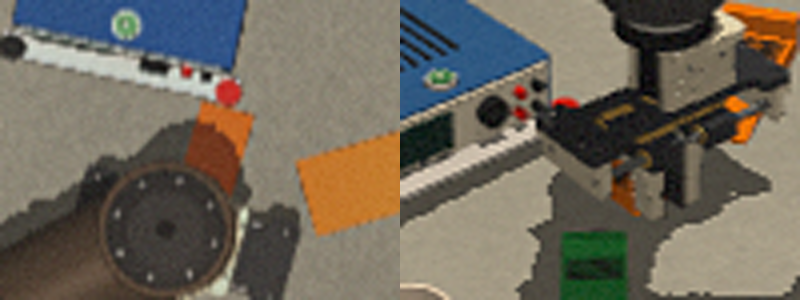

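The shim now lies at yaw -0.25, with its thin end at (.604,.0235), about 9 mm short of the foot at crop (229,93) and centred on it. About 43 mm of push is left, so I go 39 mm now and then check the level.

Request:
servo_tool(targets=[{"angular":[0,0,0],"xyz":[-0.3,0,0],"claw":1.5},{"angular":[0,0,0],"xyz":[-0.3,0,0],"claw":1.5},{"angular":[0,0,0],"xyz":[-0.3,0,0],"claw":1.5},{"angular":[0,0,0],"xyz":[-0.3,0,0],"claw":1.5},{"angular":[0,0,0],"xyz":[-0.3,0,0],"claw":1.5},{"angular":[0,0,0],"xyz":[-0.3,0,0],"claw":1.5},{"angular":[0,0,0],"xyz":[-0.3,0,0],"claw":1.5},{"angular":[0,0,0],"xyz":[-0.3,0,0],"claw":1.5}])

```text
t: 6.05
eef_pos: [0.5061, 0.0486, 0.0285]
ee_rot: [3.142, -0.0, 2.891]
force: [-0.8, 0.8, -0.3]
width: 0.0153
gripper_force: 0.5
```

Request:
servo_tool(targets=[{"angular":[0,0,0],"xyz":[-0.3,0,0],"claw":1.5},{"angular":[0,0,0],"xyz":[-0.3,0,0],"claw":1.5},{"angular":[0,0,0],"xyz":[-0.3,0,0],"claw":1.5},{"angular":[0,0,0],"xyz":[-0.3,0,0],"claw":1.5},{"angular":[0,0,0],"xyz":[-0.3,0,0],"claw":1.5},{"angular":[0,0,0],"xyz":[0,0,0],"claw":1.5}])

```text
t: 6.65
eef_pos: [0.521, 0.045, 0.0286]
ee_rot: [3.141, 0.0, 2.891]
force: [0.5, 0.3, -0.1]
width: 0.0151
gripper_force: 0.0
```

```bash
python3 - <<'E'
from h import *
f=grab('top','top3.png'); s=monitor.get_state();print(s['eef_pos'],s['ee_rot'],s['force'])
g=grab('side','side3.png')
g0=cv2.imread('pics/side2.png')
c=lambda i:cv2.resize(i[165:245,215:335],(800,533),interpolation=cv2.INTER_CUBIC)
cv2.imwrite('pics/c4.png',cv2.resize(np.vstack([np.hstack([c(g0),c(g)]),np.hstack([cv2.resize(i[110:210,240:390],(800,533),interpolation=cv2.INTER_CUBIC) for i in (cv2.imread('pics/top2.png'),f['color'])])]),(800,533)))
E
```

```text
[0.52077331 0.04495727 0.02862989] [3.14134371e+00 4.61134446e-04 2.89099270e+00] [ 0.1696639  -0.43865175  0.50897982]Traceback (most recent call last):
  File "<stdin>", line 6, in <module>
  File "<stdin>", line 5, in <lambda>
KeyError: (slice(165, 245, None), slice(215, 335, None))
```

```bash
python3 - <<'E'
from h import *
I=[cv2.imread('pics/%s%d.png'%(n,k)) for n in('side','top') for k in(2,3)]
r=lambda i,a,b,c,d:cv2.resize(i[a:b,c:d],(400,267),interpolation=cv2.INTER_CUBIC)
cv2.imwrite('pics/c4.png',np.vstack([np.hstack([r(i,165,245,215,335) for i in I[:2]]),np.hstack([r(i,110,210,240,390) for i in I[2:]])]))
E
```

```text
(no output)
```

View pics/c4.png

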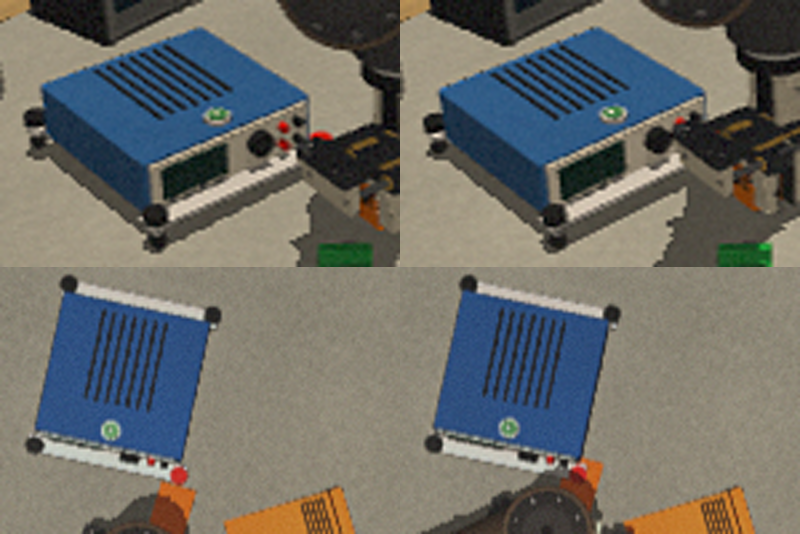

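The shim has gone under: its thin end shows past the nut at crop (603,462), with the nut at (580,474), laterally about 5 mm off centre. Next I measure the remaining lean by tracking case features in both views from start to now.

```bash
cat > lean.py <<'E'
from h import *
import pickle,sys
from scipy.optimize import least_squares
from scipy.spatial.transform import Rotation as Ro
k=sys.argv[1]; yaw=-.17; c=np.array([.7312,.0985,0])   # meter centre
Rz=Ro.from_euler('z',yaw); tilt0=Ro.from_rotvec(.045*np.array([.100,-.112,0])/.15)  # test axis; sign fixed below
# lean lowers corner (-x,-y): z change = rx*y - ry*x <0 there
ax=Rz.apply(np.array([.112,-.100,0])); ax=np.array([0.1,-.112,0]); ax=Rz.apply(ax/np.linalg.norm(ax))
low=Rz.apply([-.112,-.1,0]); 
if np.cross(ax,low)[2]>0: ax=-ax
n=Ro.from_rotvec(.045*ax).apply([0,0,1]); p0=c+[0,0,.086-.0035]
data=[]
for v in('top','side'):
    f=pickle.load(open(v+'.pkl','rb')); F=dict(f)
    A=cv2.cvtColor(cv2.imread(f'pics/{v}0.png'),6);B=cv2.cvtColor(cv2.imread(f'pics/{v}{k}.png'),6)
    L=Rz.apply([[sx*.097,sy*.102,0] for sx,sy in((-1,-1),(1,-1),(1,1),(-1,1))])+c+[0,0,.086]
    m=np.zeros_like(A); cv2.fillConvexPoly(m,np.int32([proj(f,x) for x in L]),255)
    q=cv2.goodFeaturesToTrack(A,60,.02,3,mask=m)
    r,st,_=cv2.calcOpticalFlowPyrLK(A,B,q,None,winSize=(11,11)); b,s2,_=cv2.calcOpticalFlowPyrLK(B,A,r,None,winSize=(11,11))
    for a,e,d in zip(q[:,0],r[:,0],b[:,0]):
        if np.linalg.norm(a-d)<.2 and np.linalg.norm(a-e)<8:
            cc=ray(f,*a,0)-ray(f,*a,1); cc/=np.linalg.norm(cc); o=ray(f,*a,1)
            X=o+cc*(n@(p0-o))/(n@cc); data.append((f,X,a,e))
    print(v,len(data))
def mv(x,X): return Ro.from_rotvec(x[:3]).apply(X-c)+c+x[3:]
def res(x):
    return np.concatenate([np.array(proj(f,mv(x*S,X)))-np.array(proj(f,X))-(e-a) for f,X,a,e in data])
S=np.array([.01]*3+[.001]*3)
# rests on the three long feet: penalise their z motion
feet=[c+Rz.apply([sx*.112,sy*.1,0]) for sx,sy in((1,-1),(-1,1))]
reg=lambda x:np.concatenate([res(x),[(mv(x*S,p)-p)[2]/.0005 for p in feet]])
o=least_squares(reg,np.zeros(6),loss='soft_l1',f_scale=.3); x=o.x*S
print('rot',x[:3].round(4),'trans mm',(x[3:]*1e3).round(1)); print('rms',np.sqrt(np.mean(res(o.x)**2)))
print('lean removed',-x[:3]@ax,'ax',ax,'other tilt',np.cross(ax,[0,0,1])@x[:3])
print('red corner move mm',((mv(x,c+low)-c-low)*1e3).round(1))
E
python3 lean.py 3
```

```text
top 5
side 16
rot [-0.0281  0.0356 -0.0028] trans mm [-0.7 -0.6  0. ]
rms 0.8969098702748249
lean removed 0.045057269939925516 ax [ 0.53021551 -0.84786291  0.        ] other tilt 0.0049137883720459805
red corner move mm [-0.8 -0.2  6.8]
```

The lean removed is about 0.045 rad and the red corner is up 6.8 mm. Geometry puts the foot at shim x ≈ +27 mm, so I push a final 3 mm, then draw straight back and up.

Request:
servo_tool(targets=[{"angular":[0,0,0],"xyz":[-0.15,0,0],"claw":1.5},{"angular":[0,0,0],"xyz":[-0.15,0,0],"claw":1.5},{"angular":[0,0,0],"xyz":[0,0,0],"claw":1.5},{"angular":[0,0,0],"xyz":[0,0,0],"claw":1.5}])

```text
t: 7.15
eef_pos: [0.5232, 0.0441, 0.0285]
ee_rot: [-3.141, -0.0, 2.891]
force: [-0.6, -0.9, 1.9]
width: 0.0146
gripper_force: 0.6
```

Request:
servo_tool(targets=[{"angular":[0,0,0],"xyz":[0.3,0,0],"claw":1.5},{"angular":[0,0,0],"xyz":[1,0,0],"claw":1.5},{"angular":[0,0,0],"xyz":[2,0,0],"claw":1.5},{"angular":[0,0,0],"xyz":[2,0,0],"claw":1.5},{"angular":[0,0,0],"xyz":[0,0,-3],"claw":1.5},{"angular":[0,0,0],"xyz":[0,0,-4],"claw":1.5},{"angular":[0,0,0],"xyz":[0,0,-4],"claw":1.5},{"angular":[0,0,0],"xyz":[0,0,-4],"claw":1.5},{"angular":[0,0,0],"xyz":[0,0,-4],"claw":1.5},{"angular":[0,0,0],"xyz":[0,-4,-2],"claw":1.5},{"angular":[0,0,0],"xyz":[0,-4,0],"claw":1.5},{"angular":[0,0,0],"xyz":[0,-4,0],"claw":1.5},{"angular":[0,0,0],"xyz":[0,-4,0],"claw":1.5},{"angular":[0,0,0],"xyz":[0,-4,0],"claw":1.5},{"angular":[0,0,0],"xyz":[0,-4,0],"claw":1.5},{"angular":[0,0,0],"xyz":[0,0,0],"claw":1.5}])

```text
t: 8.75
eef_pos: [0.4104, -0.1779, 0.2383]
ee_rot: [-3.141, -0.0, 2.887]
force: [0.9, 0.9, 0.4]
width: 0.0149
gripper_force: 0.0
```

```bash
python3 - <<'E'
from h import *
f=grab('top','top4.png'); g=grab('side','side4.png'); s=monitor.get_state();print(s['eef_pos'],s['force'],s['t'])
r=lambda i,a,b,c,d:cv2.resize(i[a:b,c:d],(400,400),interpolation=cv2.INTER_CUBIC)
cv2.imwrite('pics/c5.png',np.hstack([r(f['color'],140,240,250,350),r(g['color'],165,255,255,345)]))
m=cv2.inRange(cv2.cvtColor(f['color'],cv2.COLOR_BGR2HSV),(5,150,80),(22,255,255))
p=np.argwhere(m[170:240,285:322]>0)[:,::-1]+[285,170]; R=cv2.minAreaRect(p.astype(np.float32)); print(R,[ray(f,*q,.008)[:2].round(4) for q in cv2.boxPoints(R)])
E
python3 lean.py 4
```

```text
[ 0.41162477 -0.17566427  0.23836013] [0.32152213 0.43569548 0.00345405] 8.85
((305.2358093261719, 195.9245147705078), (13.598694801330566, 30.768762588500977), 15.945395469665527) [array([0.5372, 0.0666]), array([0.6469, 0.0388]), array([ 0.6345, -0.0096]), array([0.5248, 0.0183])]
top 14
side 37
rot [-0.0249  0.0317 -0.0027] trans mm [-0.3  0.   0.1]
rms 0.3743719368654606
lean removed 0.040118375491478654 ax [ 0.53021551 -0.84786291  0.        ] other tilt 0.004290073092081204
red corner move mm [-0.4  0.4  6.1]
```

View pics/c5.png

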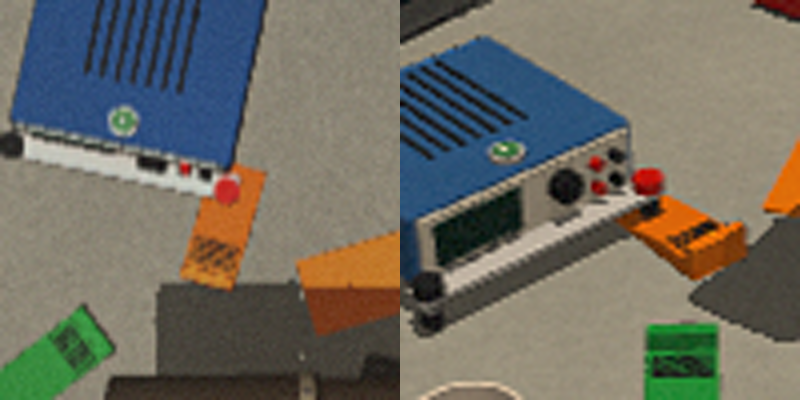

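The right-hand crop shows the instrument raised on the shim, with the nut at (648,180) and the shim flat under it and laterally centred. Both the shim geometry (foot at x ≈ +28 mm) and the tracking (about 0.005 rad of lean left) say it is roughly 4 mm short of exact. I go back by the same path and push 4 mm further.

Request:
servo_tool(targets=[{"angular":[0,0,0],"xyz":[0,4,0],"claw":1.5},{"angular":[0,0,0],"xyz":[0,4,0],"claw":1.5},{"angular":[0,0,0],"xyz":[0,4,0],"claw":1.5},{"angular":[0,0,0],"xyz":[0,4,0],"claw":1.5},{"angular":[0,0,0],"xyz":[0,4,0],"claw":1.5},{"angular":[0,0,0],"xyz":[0,4,0],"claw":1.5},{"angular":[0,0,0],"xyz":[0,0,4],"claw":1.5},{"angular":[0,0,0],"xyz":[0,0,4],"claw":1.5},{"angular":[0,0,0],"xyz":[0,0,4],"claw":1.5},{"angular":[0,0,0],"xyz":[0,0,4],"claw":1.5},{"angular":[0,0,0],"xyz":[0,0,3],"claw":1.5},{"angular":[0,0,0],"xyz":[0,0,2],"claw":1.5},{"angular":[0,0,0],"xyz":[0,0,0],"claw":1.5},{"angular":[0,0,0],"xyz":[0,0,0],"claw":1.5}])

```text
t: 10.25
eef_pos: [0.4718, 0.0583, 0.0288]
ee_rot: [-3.141, -0.0, 2.893]
force: [0.7, -0.6, 0.4]
width: 0.015
gripper_force: 0.0
```

Request:
servo_tool(targets=[{"angular":[0,0,0],"xyz":[-1.5,0,0],"claw":1.5},{"angular":[0,0,0],"xyz":[-1.5,0,0],"claw":1.5},{"angular":[0,0,0],"xyz":[-1.2,0,0],"claw":1.5},{"angular":[0,0,0],"xyz":[-0.6,0,0],"claw":1.5},{"angular":[0,0,0],"xyz":[-0.3,0,0],"claw":1.5},{"angular":[0,0,0],"xyz":[-0.2,0,0],"claw":1.5},{"angular":[0,0,0],"xyz":[-0.2,0,0],"claw":1.5},{"angular":[0,0,0],"xyz":[-0.2,0,0],"claw":1.5},{"angular":[0,0,0],"xyz":[0,0,0],"claw":1.5},{"angular":[0,0,0],"xyz":[0,0,0],"claw":1.5}])

```text
t: 11.25
eef_pos: [0.5259, 0.0429, 0.0283]
ee_rot: [-3.14, -0.002, 2.891]
force: [-5.5, 0.6, 3.4]
width: 0.0151
gripper_force: 2.7
```

Request:
servo_tool(targets=[{"angular":[0,0,0],"xyz":[0.3,0,0],"claw":1.5},{"angular":[0,0,0],"xyz":[1,0,0],"claw":1.5},{"angular":[0,0,0],"xyz":[2,0,0],"claw":1.5},{"angular":[0,0,0],"xyz":[2,0,0],"claw":1.5},{"angular":[0,0,0],"xyz":[0,0,-3],"claw":1.5},{"angular":[0,0,0],"xyz":[0,0,-4],"claw":1.5},{"angular":[0,0,0],"xyz":[0,0,-4],"claw":1.5},{"angular":[0,0,0],"xyz":[0,0,-4],"claw":1.5},{"angular":[0,0,0],"xyz":[0,0,-4],"claw":1.5},{"angular":[0,0,0],"xyz":[0,-4,-2],"claw":1.5},{"angular":[0,0,0],"xyz":[0,-4,0],"claw":1.5},{"angular":[0,0,0],"xyz":[0,-4,0],"claw":1.5},{"angular":[0,0,0],"xyz":[0,-4,0],"claw":1.5},{"angular":[0,0,0],"xyz":[0,-4,0],"claw":1.5},{"angular":[0,0,0],"xyz":[0,-4,0],"claw":1.5},{"angular":[0,0,0],"xyz":[0,0,0],"claw":1.5},{"angular":[0,0,0],"xyz":[0,0,0],"claw":1.5}])

```text
t: 12.95
eef_pos: [0.4158, -0.1767, 0.2385]
ee_rot: [3.141, 0.001, 2.889]
force: [1.0, 0.5, 0.1]
width: 0.0153
gripper_force: 0.0
```

```bash
python3 - <<'E'
from h import *
f=grab('top','top5.png'); g=grab('side','side5.png')
r=lambda i,a,b,c,d:cv2.resize(i[a:b,c:d],(400,400),interpolation=cv2.INTER_CUBIC)
cv2.imwrite('pics/c6.png',np.hstack([r(f['color'],140,240,250,350),r(g['color'],165,255,255,345)]))
m=cv2.inRange(cv2.cvtColor(f['color'],cv2.COLOR_BGR2HSV),(5,150,80),(22,255,255))
p=np.argwhere(m[160:240,285:322]>0)[:,::-1]+[285,160]; R=cv2.minAreaRect(p.astype(np.float32)); print(R,[ray(f,*q,.008)[:2].round(4) for q in cv2.boxPoints(R)])
E
python3 lean.py 5
```

```text
((305.6422424316406, 195.1926727294922), (13.601133346557617, 30.842010498046875), 16.699243545532227) [array([0.5403, 0.0658]), array([0.6499, 0.0366]), array([ 0.6368, -0.0117]), array([0.5273, 0.0177])]
top 17
side 39
rot [-0.0265  0.0335 -0.0006] trans mm [-0.1 -0.2  0.1]
rms 0.36166967724885357
lean removed 0.04244718568474481 ax [ 0.53021551 -0.84786291  0.        ] other tilt 0.004678059337034111
red corner move mm [-0.1 -0.   6.4]
```

View pics/c6.png

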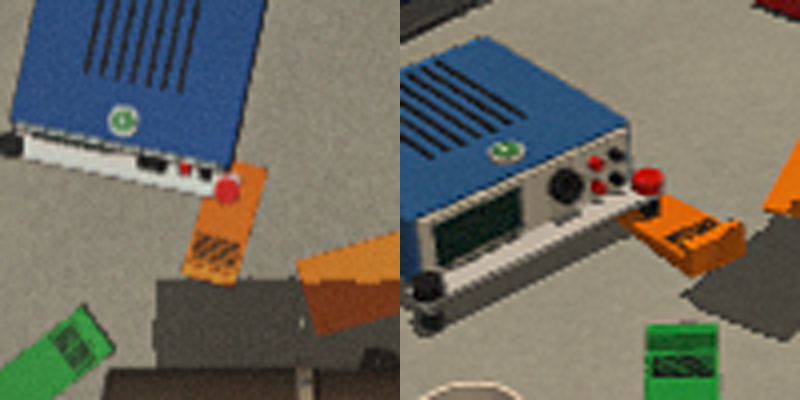

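The shim moved 3 mm further and the foot now bears at x ≈ +25 mm, centred. About 0.0425 rad of the 0.045 rad lean is gone, the push force rose to 5.5 N, the instrument has not shifted and the hand is clear. Handing in.

```bash
python3 -c "
from station import order
print(order.job_done())"
```

```text
the job is handed in; nothing more can be done
None
```

The small orange shim is under the red-nut foot, which bears at about x = +25 mm on its slope; the instrument measures level to about 0.005 rad, the hand is clear, and the job is handed in (verdict not shown).

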